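Return the screw carton through the spring flap

ROBOT

A 6-joint arm with a two-finger parallel gripper is mounted at the origin on the work surface. World frame = base frame: x ahead of the robot, y to its left, z up, the work surface at z = 0. Lengths are in m, angles in rad, forces in N, time in s.
With the tool pointing down it reaches from about 0.25 to 0.725 m from the base axis. Payload 4 kg.
Tool frame: the origin (TCP) lies midway between the tips of the shut fingers; the grasp point (between the pads) lies 19 mm behind it; z points along the fingers, y is the direction in which the jaws open and shut (so a half turn about z gives the same grasp; the last joint's range is limited). The gripper opens to 85 mm and grips with 20 to 120 N. Pads are 22 mm wide; open, the fingers measure 114 mm over their backs; the gripper's body (76 mm by 85 mm) begins 54 mm behind the grasp point. The pads swing forward as they close: fully open they stand 13 mm farther back than shut.
Start: joints at [-1.257, 0.241, 0.005, 1.335, 0, 1.571], TCP at [0.154, -0.476, 0.231] pointing down, gripper open.
Joint ranges: [-2.72, 2.72], [-1.05, 1.87], [-1.09, 1.28], [-1.99, 2.15], [-1.42, 1.44], [-3.14, 3.14]. Speed limits (rad/s): [2.79, 2.79, 3.14, 3.14, 3.14, 3.14].

INTERFACE

Orientations are given as a unit quaternion [x, y, z, w].
In Python, from workcell import bot, vision gives the robot as it stands. The module is installed in compiled form; this text tells all that it offers.
- The arm moves only by the tool send_rows, never from a script. Its argument "targets" is a list that holds one entry, the list of rows, each a list of 5 numbers: the shift along the world's x, y, z in cm, then the turn about the world's z in rad, then the finger opening in cm, from 0 to 8.54. A call has 1 to 12 rows; each row is the pose to reach, as a shift and turn from the pose commanded when the call began; what a row does not reach only later rows make up. A row lasts 1/8 s, in which the tool goes at most 62.5 mm and 10.7 degrees, less where a joint would pass 70% of its speed; a pose out of reach is approached as far as the arm can. A call with a gripper value outside its range is refused whole. The fingers move at their own pace and stop on an object; the grip force is fixed at half the most. Time passes only in rows, so rows that repeat a pose let the fingers close. It gives the time, the measured TCP pose, the force and the opening at its end, in the units of the state.
- bot.get_obs(): the state, without advancing time (a new reading comes with each control period).
- vision.camera(name): name is "scene" or "side" or "wrist"; returns the picture (384x512x3 uint8, red, green, blue); there is no depth.
- vision.get_calibration(name): a dict with "vertical_fov" (degrees; the focal length in pixels is half the picture's height over the tangent of half this angle, whatever the lens; pixels are square), "cx", "cy" (the principal point, pixels), "rvec" (rotation vector, rad) and "tvec" (3), from world to camera coordinates, as OpenCV has them; the wrist camera has in their place "T_tool_cam" (4x4, takes a point from camera to tool coordinates, whose origin is the TCP and whose axes are the flange's). Camera axes: x right, y down, z forward; pixel columns grow to the right and rows downward; lengths in m; the calibration is good to about 2 mm. The wrist camera is an equidistant fisheye: a pixel r from the principal point sees the ray r / f radians off the axis. A picture is of the moment at which its call begins: read the wrist's pose just before it. get_calibration takes no time and is no camera call.
- bot.job_done(): hands the job in, once; it reports no verdict.
Trained networks look in the newest picture that a camera, given by its name, has taken for a name from the list of things; names that differ only in an ending like _2 or _b are one class to them, and where a whole thing is asked for, a point or a joint stands for the part that bears it (a point fixed in the world has none). Each returns a list of dicts, best first, with "score" (0 to 1); they miss things now and then, are a little off and sometimes report something else, mostly with a low value. They report only what shows in the picture. A call takes as long as a camera call.
- vision.boxes_of(target, camera): "uv" ([column, row] in pixels, amid what is visible of it).
The state is a dict: "clock": time; "joint_pos": joint angles; "joint_vel": joint speeds; "tau": joint torques, N m; "eef_pos": TCP position; "tool_rot": TCP orientation; "ft_force": force on the tool from outside, world axes, zero at the start; "ft_torque": the same for the moment, N m; "grip_width": finger opening in m.
Only numpy, scipy, OpenCV 4.12 (cv2) and the standard library are available. Lean on these libraries where they do the work, as an engineer would, in place of code of your own. Each camera call takes 0.05 s, during which the arm holds its last target.

TASK

Send the small brown screw carton with the green label back into the green stock-return bin without picking it up: swing the orange spring flap open with one finger and, while that finger holds it open, push the carton along the ledge with the other finger, past the flap and over the step so that it drops into the bin. The flap is brittle, so never let the carton push against it; then draw the fingers out so that the flap swings shut by itself. Leave the tape roll, the white carton and the glue bottle where they stand.

Things in the scene. Friction and masses are not known exactly. Their poses are not given: they have to be found in the camera images.
- station: Fixed return station. Origin: on the bench (height 0) below the doorway's centre; x points through the doorway from ledge to bin (roughly away from the robot), y left, z up. Grey-topped ledge, top 80 mm above the bench, x -150 to +12, y -190 to +85 mm; its edge at x = +12 mm is the step down into the bin. Doorway: plane x = 0, y -69 to +67 mm, open above (no lintel).
- bin_floor (a point): Centre of the padded floor of the green bin, 10 mm above the bench, at station x = 86, y = -2 mm; axes as the station's. Bin open above, inside x = 12 to 160, y = -77 to +73 mm (station); walls 12 mm thick, up to 122 mm above the bench.
- rail_top (a point): Middle of the top of the aluminium guide rail on the ledge, right of the carton's lane: 10 mm thick, 30 mm tall, from station x = -130 to +12 mm, its inner face at y = -69 mm.
- flap (a joint): Angle (rad) of the orange flap across the doorway: 0 shut (plane x = 0 of the station), up to 1.7 as it swings in over the bin (+x). Upright hinge at station x = 0, y = +67 mm (steel post 12 mm thick, to 126 mm above the bench). Panel 126 x 5 mm, 84 to 122 mm above the bench, reaching y = -61 mm shut. A light spring (0.02 N m shut, 0.07 wide open) always shuts it; it opens only inward.
- flap_edge (a point): Middle of the flap's free upright edge, 128 mm from the hinge axis, 103 mm above the bench.
- carton_center (a point): Centre (half-way up) of the brown screw carton with a green label band: 45 x 45 mm, 36 mm tall, about 0.1 to 0.22 kg. Starts standing on the ledge in front of the shut flap, to the right of the hinge side; x, y along its sides, roughly parallel to the station's axes.
- tape_center (a point): Centre of a yellow tape roll lying on the ledge to the right of the guide rail, 60 mm across, 20 mm tall. Leave alone.
- white_carton_center (a point): Centre of a white carton with a blue label, 60 x 50 mm, 50 mm tall, standing on the bench to the left of the station. Leave alone.
- glue_center (a point): Middle of a white glue bottle with a red cap, 48 mm across, 110 mm tall, standing on the bench to the left of the bin. Leave alone.

How it is judged:
On the way, in this order (a step that is already met when the one before it is completed fails the run):
1. a finger holds the flap open while the carton is still on the ledge side (value of joint flap above 0.6 rad and contact force between the fingers and flap above 0.1 N and x of carton_center in the frame of station below 0 m), for 0.1 s.
2. a finger pushes the carton through the doorway while a finger holds the flap (value of joint flap above 0.6 rad and contact force between the fingers and flap above 0.1 N and contact force between the fingers and carton above 0.1 N and x of carton_center in the frame of station above 0.004 m).
3. the carton lies in the bin (x of carton_center in the frame of station above 0.012 m and height (world z) of carton_center below 0.06 m), for 0.1 s.
At the end, for the whole second after the job is handed in: The brown carton lies at rest in the bin (its centre inside the walls and less than 60 mm above the bench), the flap is shut (under 0.08 rad), and tape roll, white carton and glue bottle are within 15 mm of where they stood (all of step 3 and x of carton_center in the frame of station below 0.16 m and y of carton_center in the frame of station between -0.077 and 0.073 m and linear speed of carton below 0.02 m/s and value of joint flap below 0.08 rad and distance of each of tape_center, white_carton_center, glue_center from where it was at the start of the episode below 0.015 m); the robot touches nothing.
It fails at once if the carton is lifted (its centre more than 20 mm above where it stood on the ledge) (height (world z) of carton_center above 0.118 m).
It fails at once if the carton pushes against the flap (over 1 N) (contact force between carton and flap above 1 N).
It fails at once if a bystander is disturbed (moved more than 15 mm) (distance of any of tape_center, white_carton_center, glue_center from where it was at the start of the episode above 0.015 m).
It also fails if it takes over 38 s, if anything falls off the work surface, if the arm or the gripper's body presses on something with over 40 N, if the wrist force passes 120 N, or if a joint passes its speed limit or range.

## Working session

There is one attempt and no reset: what is moved stays moved. The work goes in short steps, Python scripts to look and compute and a tool call to move; the robot and the scene stay as the last step left them, time stands still between calls to the robot, and variables do not carry over. Pictures are saved under pics/ and viewed, and the job is handed in when it is done.

Besides the shell and the picture viewer there is one more tool, called after "Request:" in YAML: its name, and indented under it one key for each argument. send_rows: Moves the arm, as the interface text tells. Its arguments: {"type":"object","properties":{"targets":{"type":"array"}},"required":["targets"]}

```bash
mkdir -p pics; ls; python3 - <<'E'
from workcell import bot, vision
import cv2
o=bot.get_obs(); print(o)
for c in ["scene","side","wrist"]:
    im=vision.camera(c); cv2.imwrite(f"pics/{c}0.png",im[:,:,::-1]); print(c,vision.get_calibration(c))
    for t in ["station","flap","carton_center","tape_center","white_carton_center","glue_center","rail_top","bin_floor","flap_edge"]:
        try: print(t,[(d['score'],d['uv']) for d in vision.boxes_of(t,c)][:2])
        except Exception as e: print(t,e)
print(bot.get_obs()['clock'])
E
```

```text
pics
{'clock': 0.0, 'joint_pos': array([-1.25695732e+00,  2.41420501e-01,  3.68971227e-03,  1.33523547e+00,
       -2.49043705e-05,  1.57078803e+00]), 'joint_vel': array([-0.00037444, -0.00080651, -0.00075066,  0.00247211, -0.00157552,
        0.00095137]), 'tau': array([-3.63636318e-04, -3.72318363e+01,  2.52407008e+01,  1.68534036e-02,
       -1.64360376e-04,  1.47897293e-05]), 'eef_pos': array([ 0.15414409, -0.4749487 ,  0.23039607]), 'tool_rot': array([ 9.87712146e-01,  1.56280321e-01, -1.81848801e-04, -1.06968753e-03]), 'ft_force': array([-0.28187879, -0.32320793,  0.24037202]), 'ft_torque': array([ 0.01702152, -0.06306815,  0.00991   ]), 'grip_width': 0.0854269545476127}
scene {'vertical_fov': 44.061930126215124, 'cx': 254.54042544501087, 'cy': 197.6784704603246, 'rvec': array([ 2.27093818,  0.62904191, -0.28019895]), 'tvec': array([-0.51576847, -0.0928529 ,  1.14964646])}
station [(0.97, [220.2, 273.3])]
flap [(0.68, [214.6, 230.7])]
carton_center [(0.84, [189.7, 231.5]), (0.23, [151.0, 295.1])]
tape_center [(0.89, [143.8, 284.2])]
white_carton_center [(0.88, [240.4, 187.4]), 
[... 573 characters left out ...]
[271.2, 173.5])]
rail_top [(0.86, [299.1, 264.4])]
bin_floor [(0.67, [296.8, 260.0])]
flap_edge [(0.84, [285.0, 229.2])]
wrist {'vertical_fov': 65.70646984690485, 'cx': 255.60064206922715, 'cy': 192.1064133799659, 'T_tool_cam': array([[ 6.53043564e-05, -9.66078976e-01, -2.58246796e-01,
         6.68654552e-02],
       [ 9.99999940e-01, -2.44160290e-05,  3.44214009e-04,
        -6.32735001e-04],
       [-3.38843278e-04, -2.58246803e-01,  9.66078917e-01,
        -1.42650275e-01],
       [ 0.00000000e+00,  0.00000000e+00,  0.00000000e+00,
         1.00000000e+00]])}
station []
flap []
carton_center []
tape_center []
white_carton_center []
glue_center []
rail_top []
bin_floor []
flap_edge []
1.5
```

```bash
python3 - <<'E'
import cv2
for c in ["scene","side"]:
    im=cv2.imread(f"pics/{c}0.png"); 
    cr=im[140:350,110:370]; cv2.imwrite(f"pics/{c}0z.png",cv2.resize(cr,None,fx=3,fy=2.85,interpolation=cv2.INTER_CUBIC))
E
```

```text
(no output)
```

View pics/scene0.png

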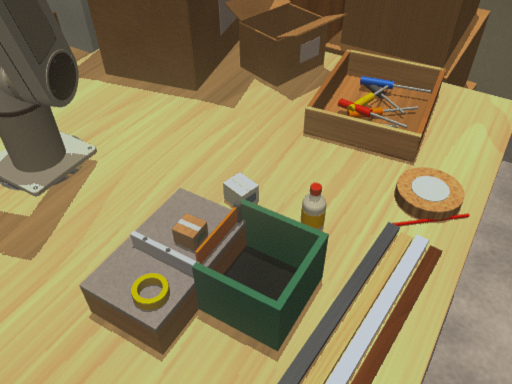

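View pics/side0.png

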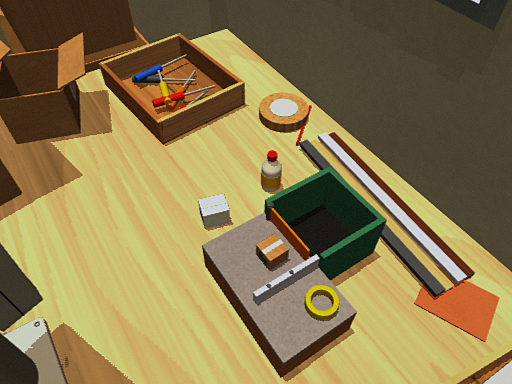

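```bash
sleep 1
```

```text
(no output)
```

View pics/wrist0.png

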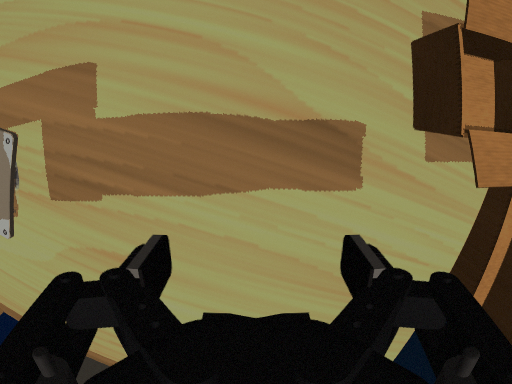

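View pics/scene0z.png

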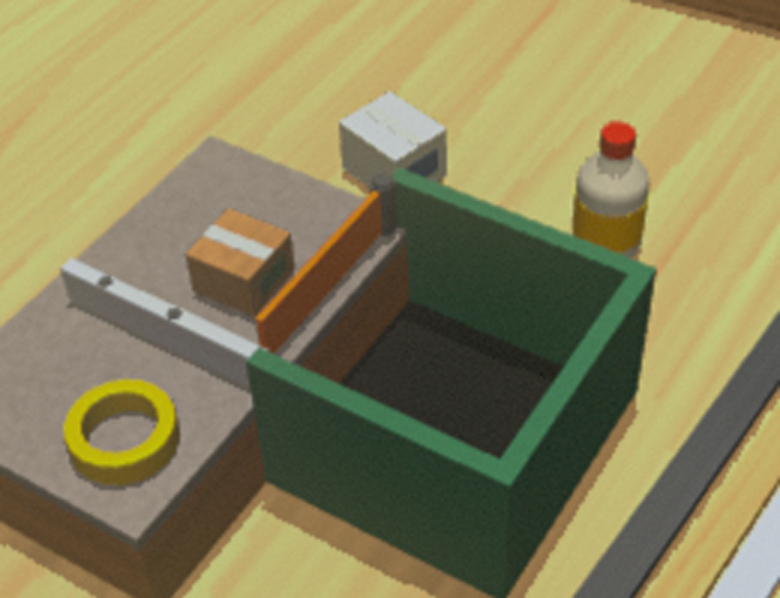

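View pics/side0z.png

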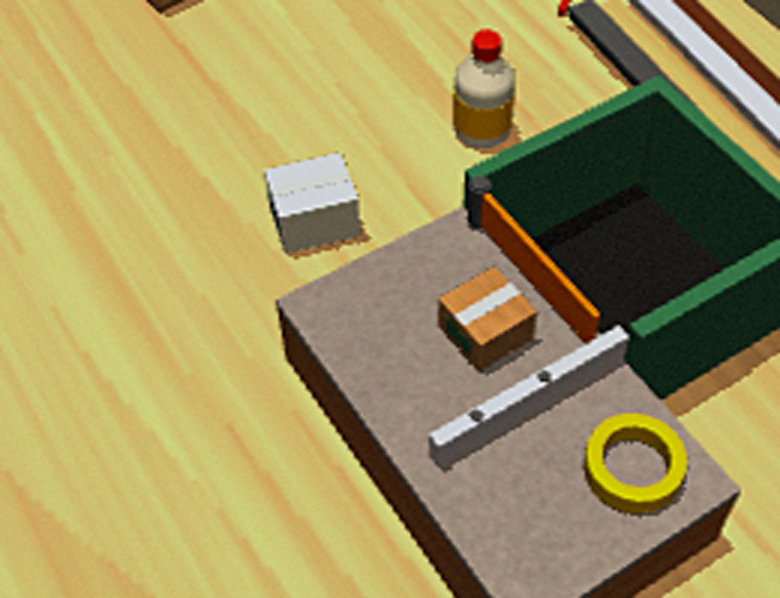

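```bash
cat > fit.py <<'E'
import numpy as np, cv2
from scipy.optimize import least_squares
from workcell import vision
cal={c:vision.get_calibration(c) for c in ["scene","side"]}
def proj(c,P):
    k=cal[c]; f=192/np.tan(np.radians(k['vertical_fov']/2))
    K=np.array([[f,0,k['cx']],[0,f,k['cy']],[0,0,1]])
    return cv2.projectPoints(np.atleast_2d(P).astype(float),k['rvec'],k['tvec'],K,None)[0][:,0]
def S2W(s,P):
    P=np.atleast_2d(P).astype(float); c,n=np.cos(s[2]),np.sin(s[2])
    return np.c_[s[0]+c*P[:,0]-n*P[:,1], s[1]+n*P[:,0]+c*P[:,1], P[:,2]]
E
cat > f1.py <<'E'
from fit import *
z=lambda u,v:(u/3+110,v*210/598.+140)
obs={"scene":[((-150,85,80),(211,136)),((12,-190,80),(141,540)),((172,85,122),(655,270)),((12,85,122),(397,170)),((12,-89,122),(250,355)),((-130,-69,110),(70,260)),((0,-61,122),(258,320))],
"side":[((-150,85,80),(279,303)),((12,-190,80),(739,492)),((172,85,122),(660,78)),((12,85,122),(467,172)),((-130,-69,110),(430,436)),((0,-61,122),(598,318))]}
A={c:(np.array([o[0] for o in obs[c]])/1000.,np.array([z(*o[1]) for o in obs[c]])) for c in obs}
def r(s): return np.concatenate([(proj(c,S2W(s,A[c][0]))-A[c][1]).ravel() for c in A])
best=min((least_squares(r,[.45,y,a],loss='soft_l1') for a in (-1.5,0,1.5) for y in (-.2,.2)),key=lambda q:q.cost)
s=best.x; print("station",s,best.cost); print(r(s).reshape(-1,2).round(1))
ct={"scene":[((-1,1),(235,209)),((1,1),(293,243)),((1,-1),(243,277)),((-1,-1),(188,252))],
"side":[((-1,1),(439,318)),((1,1),(494,268)),((1,-1),(537,312)),((-1,-1),(483,347))]}
def rc(q):
    o=[]
    for c in ct:
        P=np.array([(.0225*a,.0225*b,q[3]) for (a,b),_ in ct[c]])
        o.append((proj(c,S2W(q[:3],P))-np.array([z(*u) for _,u in ct[c]])).ravel())
    return np.concatenate(o)
m=least_squares(rc,[s[0],s[1],s[2],.116],loss='soft_l1'); q=m.x
print("carton",q,m.cost); print(rc(q).reshape(-1,2).round(1))
d=q[:2]-s[:2]; c,n=np.cos(s[2]),np.sin(s[2]); print("in station",c*d[0]+n*d[1],-n*d[0]+c*d[1],q[2]-s[2])
E
python3 f1.py
```

```text
station [ 0.5618549  -0.05727553  0.01229574] 17.969923931175533
[[-1.3 -0.2]
 [-1.8 -0.1]
 [-0.1 -1.2]
 [ 5.3  1. ]
 [-2.   2.1]
 [-0.4 -0.7]
 [-0.6 -0.3]
 [-1.3 -0.6]
 [ 1.4 -0.8]
 [-0.5 -1.2]
 [ 3.8 -3. ]
 [ 0.2 -0.1]
 [ 0.3 -0.7]]
carton [ 0.51340146 -0.06941587  0.00269812  0.11187489] 12.8050652216513
[[-1.   0.1]
 [ 0.1 -2.6]
 [ 1.6  2.1]
 [-0.8  0.9]
 [-0.4 -7.2]
 [ 0.7 -0.3]
 [ 0.2  0.8]
 [-1.5 -0.1]]
in station -0.048599045039996416 -0.011543663881510048 -0.0095976214772841
```

```bash
sed -i 's/((12,85,122),(397,170)),//; s/((12,85,122),(467,172)),//; s/((12,-89,122),(250,355)),//; s/((-1,1),(439,318))/((-1,1),(440,300))/' f1.py; cat >> f1.py <<'E'
def box(x0,x1,y0,y1,z0,z1): 
    c=np.array([(x,y,zz) for x in(x0,x1) for y in (y0,y1) for zz in (z0,z1)])/1000.
    e=[(i,j) for i in range(8) for j in range(i) if bin(i^j).count('1')==1]; return c,e
cx,cy=1000*(c*d[0]+n*d[1]),1000*(-n*d[0]+c*d[1])
B=[(box(-150,12,-190,85,0,80),(255,0,0)),(box(12,160,-77,73,10,122),(0,255,255)),(box(-130,12,-79,-69,80,110),(0,0,255)),(box(-2.5,2.5,-61,67,84,122),(255,0,255)),(box(cx-22.5,cx+22.5,cy-22.5,cy+22.5,80,116),(255,255,0))]
for k in ["scene","side"]:
    im=cv2.imread(f"pics/{k}0.png")[140:350,110:370]; im=cv2.resize(im,None,fx=3,fy=3,interpolation=cv2.INTER_CUBIC)
    for (P,E),col in B:
        u=(proj(k,S2W(s,P))-[110,140]+.5)*3-.5
        for i,j in E: cv2.line(im,*[tuple(int(t) for t in u[w]) for w in (i,j)],col,1)
    cv2.imwrite(f"pics/{k}_ov.png",im[:600])
E
python3 f1.py
```

```text
station [ 0.56252588 -0.05782913  0.00668181] 4.634748446151185
[[-0.7 -0.1]
 [-2.3  0.1]
 [ 0.2 -0.4]
 [-0.2 -0.7]
 [-0.6 -0. ]
 [-0.8 -0.9]
 [ 1.5 -0.5]
 [ 0.4 -1. ]
 [ 0.3 -0.3]
 [ 0.6 -0.6]]
carton [ 0.51356531 -0.06953303 -0.00527991  0.11214505] 6.974558895954314
[[-0.8  0. ]
 [ 0.1 -2.5]
 [ 1.5  2.1]
 [-0.8  0.8]
 [-0.6 -1.1]
 [ 1.  -0.4]
 [ 0.3  0.8]
 [-1.6 -0.2]]
in station -0.049037678495543274 -0.0113764953984501 -0.011961724356882709
```

View pics/scene_ov.png

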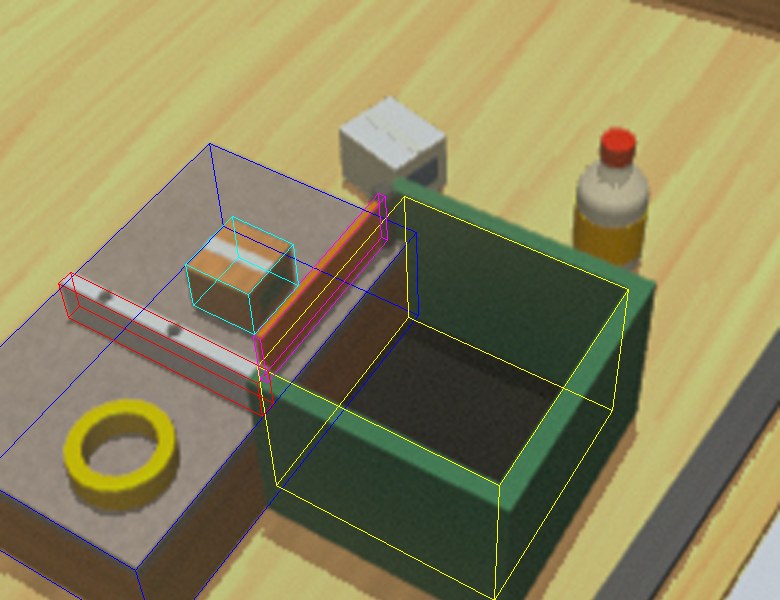

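View pics/side_ov.png

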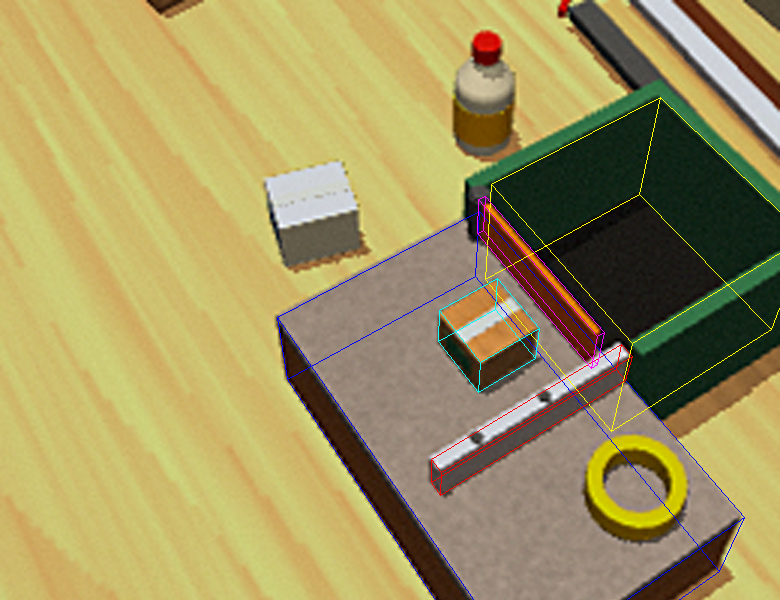

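Request:
send_rows:
  targets:
    - [[3.4, 4.3, 0, 0.166, 8.5], [6.8, 8.6, 0, 0.333, 8.5], [10.2, 12.9, 0, 0.5, 8.5], [13.6, 17.2, 0, 0.666, 8.5], [17, 21.5, 0, 0.832, 8.5], [20.4, 25.8, 0, 0.998, 8.5], [23.8, 30.1, 0, 1.165, 8.5], [27.1, 34.4, 0, 1.331, 8.5], [30.5, 38.7, 0, 1.498, 8.5], [33.9, 43.1, 0, 1.664, 8.5], [33.9, 43.1, 0, 1.664, 8.5], [33.9, 43.1, 0, 1.664, 8.5]]

```text
clock: 3.0
eef_pos: [0.4929, -0.0446, 0.231]
tool_rot: [0.55, 0.835, -0.0, -0.0]
ft_force: [-1.1, 0.3, 0.1]
grip_width: 0.0852
```

```bash
cat > w.py <<'E'
from fit import *
from workcell import bot
from scipy.spatial.transform import Rotation as R
def wproj(o,P):
    k=vision.get_calibration('wrist'); f=192/np.tan(np.radians(k['vertical_fov']/2))
    T=np.eye(4); T[:3,:3]=R.from_quat(o['tool_rot']).as_matrix(); T[:3,3]=o['eef_pos']
    M=np.linalg.inv(T@k['T_tool_cam']); p=np.atleast_2d(P)@M[:3,:3].T+M[:3,3]
    r=np.hypot(p[:,0],p[:,1]); th=np.arctan2(r,p[:,2]); return np.c_[k['cx']+f*th*p[:,0]/r,k['cy']+f*th*p[:,1]/r]
def box(x0,x1,y0,y1,z0,z1): 
    c=np.array([(x,y,zz) for x in(x0,x1) for y in (y0,y1) for zz in (z0,z1)])/1000.
    return c,[(i,j) for i in range(8) for j in range(i) if bin(i^j).count('1')==1]
s=np.array([.5625,-.0578,.0067])
def BX(cx,cy): return [(box(-150,12,-190,85,0,80),(255,0,0)),(box(12,160,-77,73,10,122),(0,255,255)),(box(-130,12,-79,-69,80,110),(0,0,255)),(box(-2.5,2.5,-61,67,84,122),(255,0,255)),(box(cx-22.5,cx+22.5,cy-22.5,cy+22.5,80,116),(255,255,0))]
E
python3 - <<'E'
from w import *
o=bot.get_obs(); im=vision.camera('wrist'); print(o['clock'],o['eef_pos'],R.from_quat(o['tool_rot']).as_matrix().round(3),o['ft_force'],o['grip_width'])
np.save('o1.npy',o,allow_pickle=True); cv2.imwrite('pics/w1raw.png',im[:,:,::-1])
im=cv2.resize(im[:,:,::-1],None,fx=1.5,fy=1.5,interpolation=cv2.INTER_CUBIC)
cv2.imwrite('pics/w1.png',im)
for (P,E),col in BX(-49,-11.4):
    for i,j in E:
        t=np.linspace(0,1,20)[:,None]; u=wproj(o,S2W(s,P[i]*(1-t)+P[j]*t))
        cv2.polylines(im,[((u+.5)*1.5-.5).astype(np.int32)],False,col,1)
cv2.imwrite('pics/w1o.png',im)
E
```

```text
3.0 [ 0.49289845 -0.04457411  0.23101061] [[-0.396  0.918 -0.001]
 [ 0.918  0.396 -0.   ]
 [ 0.    -0.001 -1.   ]] [-1.12437265  0.2733632   0.0640543 ] 0.08518807668214835
```

```bash
sleep 0.5
```

```text
(no output)
```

View pics/w1o.png

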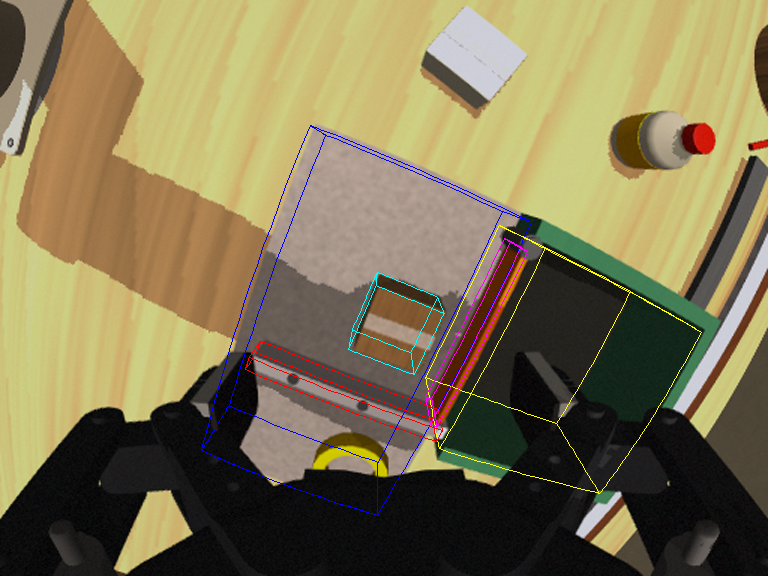

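View pics/w1.png

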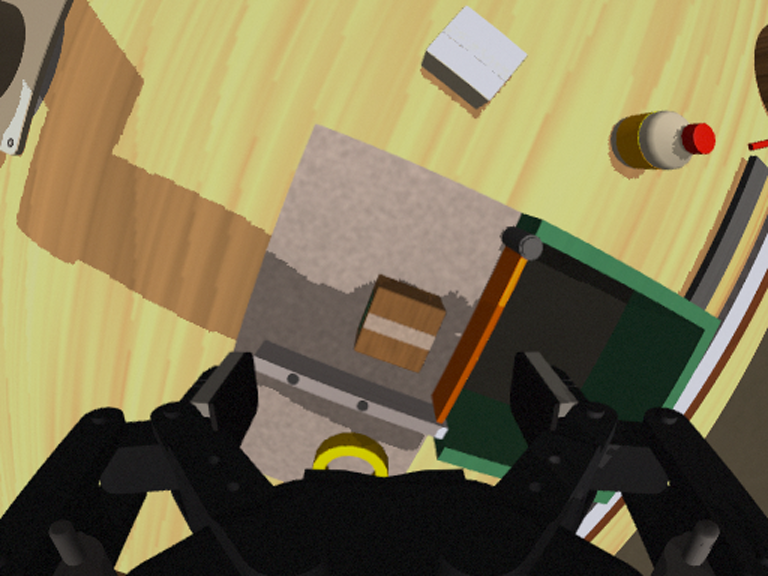

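```bash
python3 - <<'E'
import cv2
im=cv2.imread('pics/w1raw.png')[80:310,150:490]
cv2.imwrite('pics/w1z.png',cv2.resize(im,(782,529),interpolation=cv2.INTER_CUBIC))
E
```

```text
(no output)
```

View pics/w1z.png

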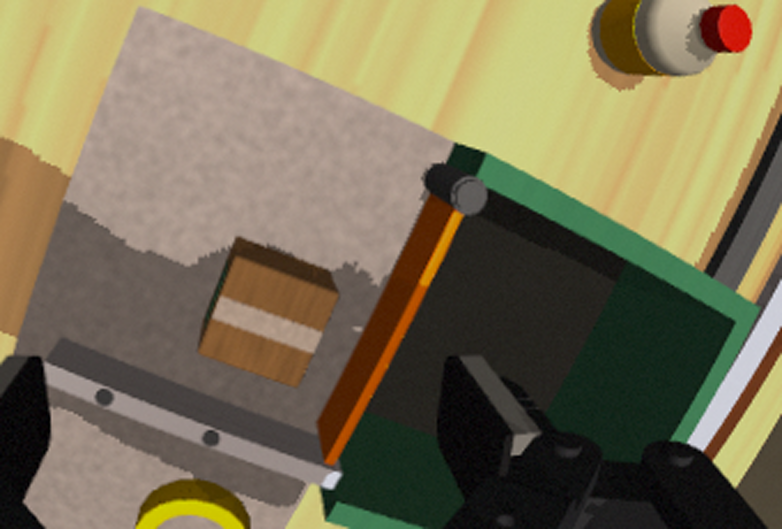

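```bash
python3 - <<'E'
from w import *
o=np.load('o1.npy',allow_pickle=True).item()
z=lambda q:np.array(q)/2.3+[150,80]-.3
P=np.array([(-150,85,80),(172,85,122),(0,-61,122),(0,67,126),(12,-69,110),(160,73,122)])/1e3
U=z([(140,8),(762,308),(333,461),(469,195),(342,470),(735,320)])
f=lambda q:(wproj(o,S2W(q,P))-U).ravel()
m=least_squares(f,s,loss='soft_l1'); print(m.x,m.cost); print(f(m.x).reshape(-1,2).round(1))
C=z([(232,256),(339,293),(300,387),(199,353)]); Q=.0225*np.array([(-1,1),(1,1),(1,-1),(-1,-1)])
g=lambda q:(wproj(o,S2W(q,np.c_[Q,np.full(4,.116)]))-C).ravel()
k=least_squares(g,[.51,-.07,0]); print('carton',k.x,k.cost,'rel',k.x-m.x)
E
```

```text
[ 0.5649996  -0.05423576  0.00868983] 4.07772020735497
[[-0.4 -1.7]
 [-0.4 -0.7]
 [-1.4  1.5]
 [ 1.1  0.1]
 [ 0.3  1. ]
 [ 0.7  0. ]]
carton [ 0.51530843 -0.06812618  0.06836715] 1.568601700587767 rel [-0.04969118 -0.01389042  0.05967732]
```

Request:
send_rows:
  targets:
    - [[0.1, 0.15, -4, 0, 8.5], [0.1, 0.15, -8, 0, 8.5], [0.1, 0.15, -10.5, 0, 8.5], [0.1, 0.15, -10.5, 0, 8.5]]

```text
clock: 3.55
eef_pos: [0.4918, -0.0443, 0.1247]
tool_rot: [0.551, 0.835, -0.001, -0.002]
ft_force: [0.2, -0.5, -0.1]
grip_width: 0.0849
```

```bash
cat > look.py <<'E'
from w import *
import sys
t=sys.argv[1]; cams=sys.argv[2:] or ['wrist','scene','side']
for c in cams:
    o=bot.get_obs(); im=vision.camera(c)[:,:,::-1]; cv2.imwrite(f'pics/{c}_{t}raw.png',im)
    im={'wrist':im,'scene':im[140:350,110:370],'side':im[140:350,150:410]}[c]
    k={'wrist':1.5}.get(c,2.85)
    cv2.imwrite(f'pics/{c}_{t}.png',cv2.resize(im,None,fx=k,fy=k,interpolation=cv2.INTER_CUBIC))
o=bot.get_obs(); print(o['clock'],o['eef_pos'].round(4),o['ft_force'].round(2),o['grip_width'],R.from_quat(o['tool_rot']).as_matrix()[:2,1].round(3))
E
python3 look.py 2
```

```text
3.7 [ 0.4951 -0.0439  0.1278] [ 0.1  -0.8  -0.09] 0.08486597954349923 [0.919 0.394]
```

```bash
sleep 0.5
```

```text
(no output)
```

View pics/wrist_2.png

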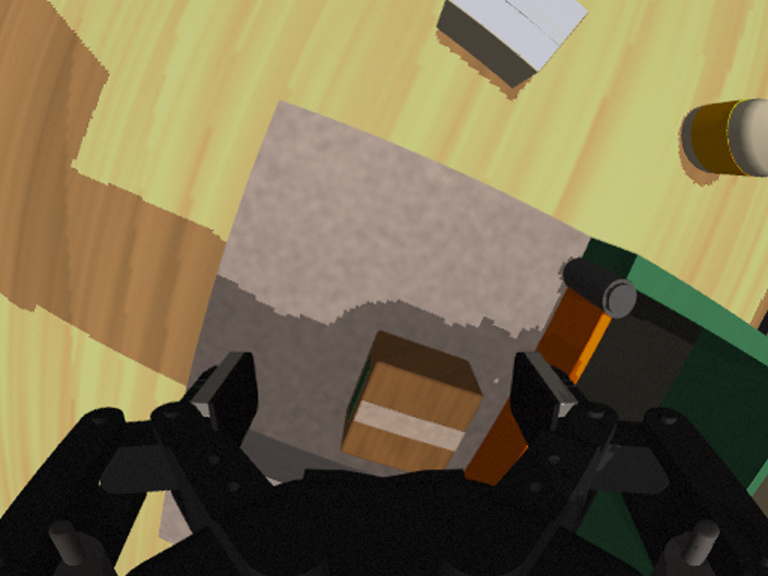

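View pics/scene_2.png

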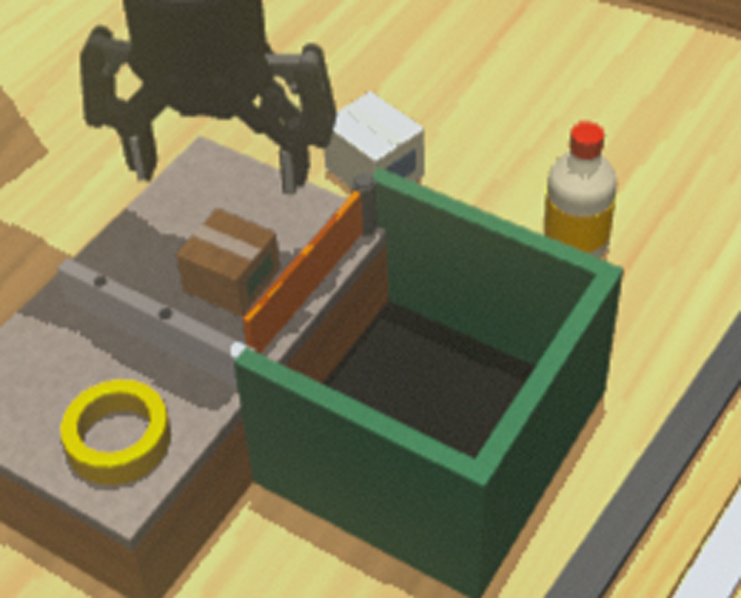

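View pics/side_2.png

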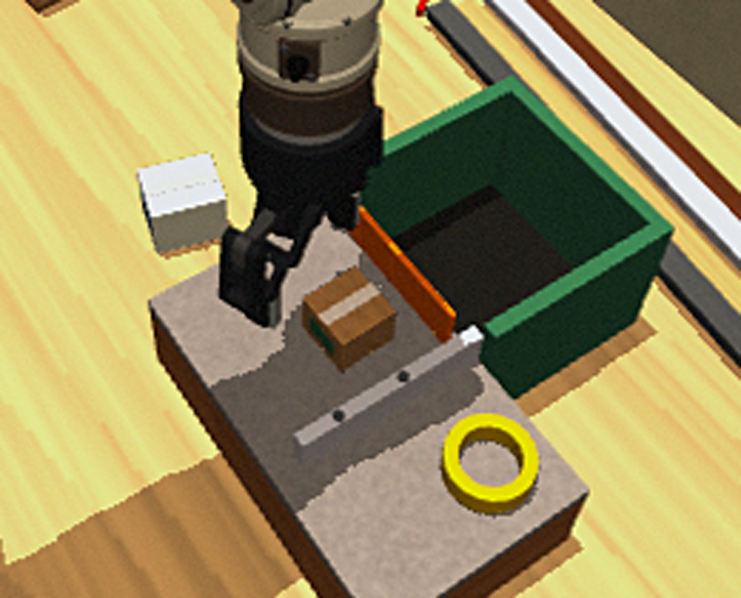

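```bash
python3 - <<'E'
from w import *
o=bot.get_obs(); p=o['eef_pos']; a=np.array([.919,.394,0])
for u in [(148,180),(290,190),(88,120),(82,75),(115,128),(330,145),(335,115),(308,150),(300,130)]:
    t=np.array([u[0]/2.85+110,u[1]/2.85+140])
    m=least_squares(lambda q:(proj('scene',p+q[0]*a+np.array([0,0,q[1]]))-t).ravel(),[0,0],x_scale=.01)
    print(u,(m.x*1000).round(0))
E
```

```text
(148, 180) [-50.   3.]
(290, 190) [41.  6.]
(88, 120) [-80.  51.]
(82, 75) [-77.  87.]
(115, 128) [-64.  46.]
(330, 145) [69. 48.]
(335, 115) [73. 72.]
(308, 150) [55. 42.]
(300, 130) [51. 58.]
```

Request:
send_rows:
  targets:
    - [[0, 0, -2.5, 0, 8.5], [0, 0, -4.5, 0, 8.5], [0, 0, -4.5, 0, 8.5], [0, 0, -4.5, 0, 8.5]]

```text
clock: 4.2
eef_pos: [0.4955, -0.0433, 0.0829]
tool_rot: [0.55, 0.835, 0.001, 0.001]
ft_force: [-0.1, 0.7, 1.5]
grip_width: 0.0851
```

```bash
python3 look.py 3
```

```text
4.35 [ 0.4954 -0.0432  0.0826] [-0.2   0.25  0.05] 0.08448871964424876 [0.918 0.396]
```

```bash
sleep 0.5
```

```text
(no output)
```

View pics/wrist_3.png

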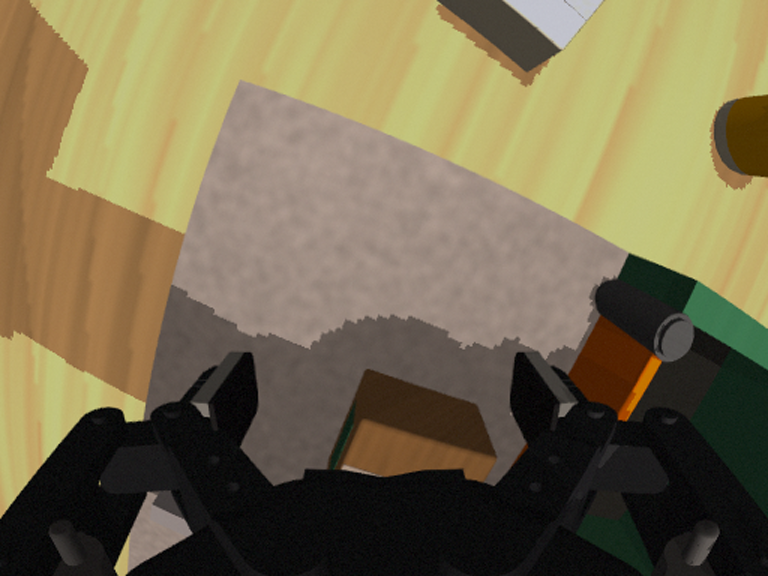

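View pics/scene_3.png

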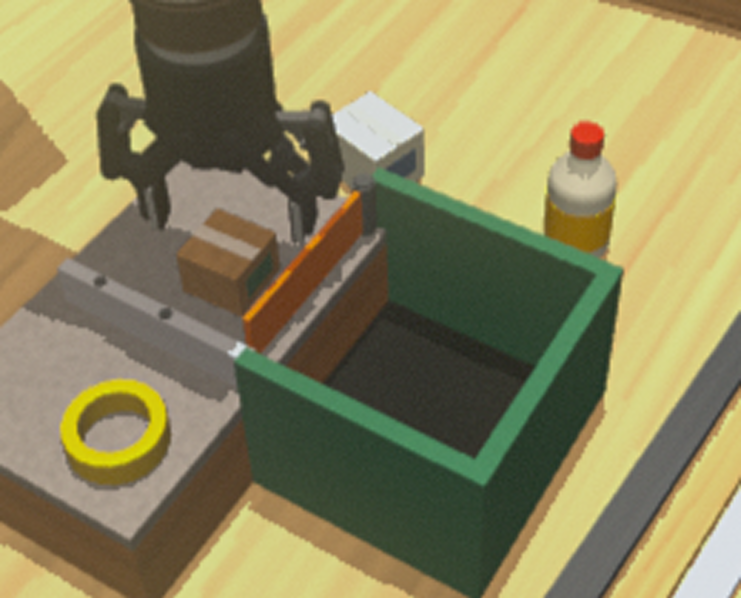

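View pics/side_3.png

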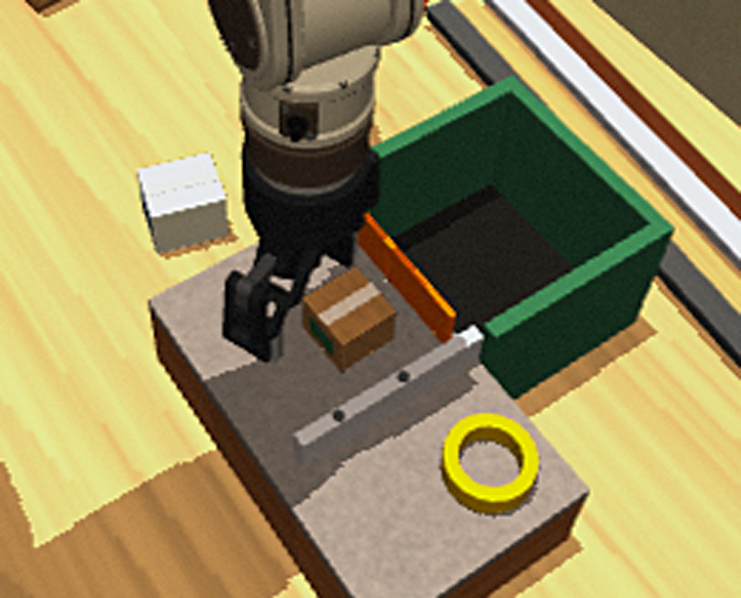

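Request:
send_rows:
  targets:
    - [[1.1, 0, 0, 0, 8.5], [2.2, 0, 0, 0, 8.5], [2.2, -0.5, 0, -0.13, 8.5], [2.2, -1.1, 0, -0.27, 8.2], [2.2, -1.6, 0, -0.4, 7.8], [2.2, -2.1, 0, -0.4, 7.8], [2.2, -2.1, 0, -0.4, 7.8], [2.2, -2.1, 0, -0.4, 7.8]]

```text
clock: 5.35
eef_pos: [0.5165, -0.0641, 0.0813]
tool_rot: [0.704, 0.71, -0.0, 0.0]
ft_force: [-0.6, -1.1, 0.5]
grip_width: 0.0779
```

```bash
python3 look.py 4
```

```text
5.5 [ 0.5164 -0.064   0.0813] [ 0.06 -0.65  0.08] 0.07815046337704075 [1.    0.008]
```

```bash
sleep 0.5
```

```text
(no output)
```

View pics/wrist_4.png

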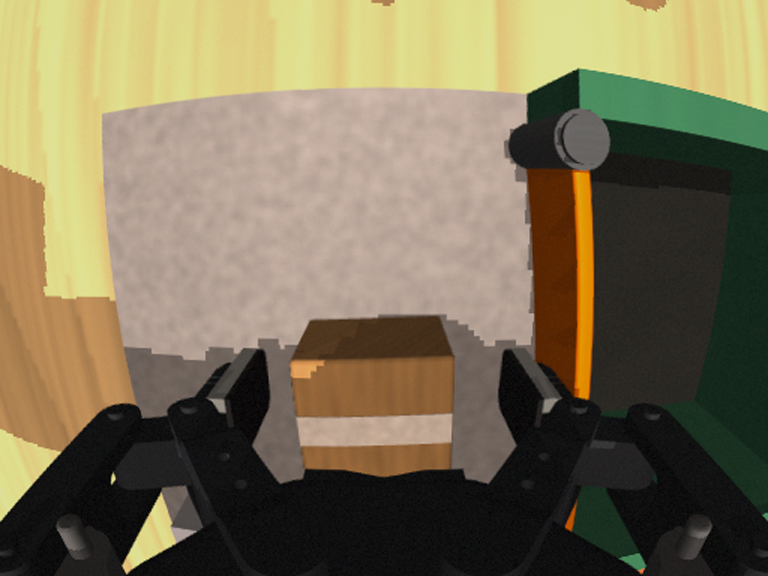

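View pics/scene_4.png

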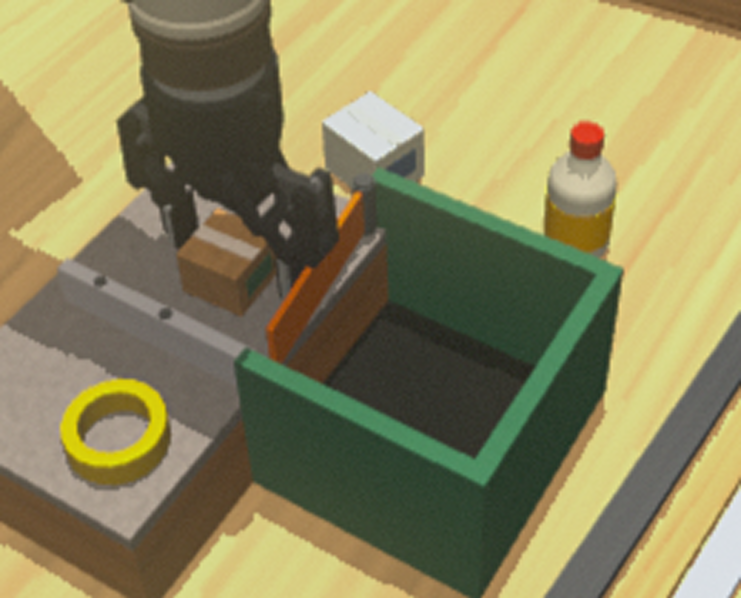

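View pics/side_4.png

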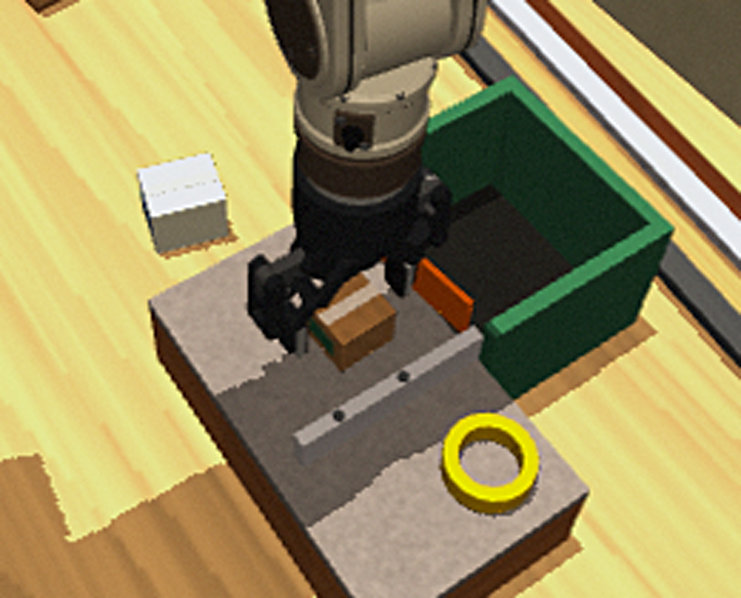

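Request:
send_rows:
  targets:
    - [[0.8, 0, 0, 0, 7.8], [1.6, 0, 0, 0, 7.8], [2.4, 0, 0, 0, 7.8], [3.2, 0, 0, 0, 7.8], [4.0, 0, 0, 0, 7.8], [4.7, 0, 0, 0, 7.8], [5.3, 0, 0, 0, 7.8], [5.3, 0, 0, 0, 7.8], [5.3, 0, 0, 0, 7.8]]

```text
clock: 6.62
eef_pos: [0.5697, -0.0642, 0.0814]
tool_rot: [0.705, 0.71, 0.0, 0.0]
ft_force: [-0.3, -0.3, 0.2]
grip_width: 0.0781
```

```bash
python3 look.py 5
```

```text
6.775 [ 0.5694 -0.0642  0.0815] [ 0.69 -0.32 -0.31] 0.0777612153729956 [1.    0.007]
```

```bash
sleep 0.5
```

```text
(no output)
```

View pics/wrist_5.png

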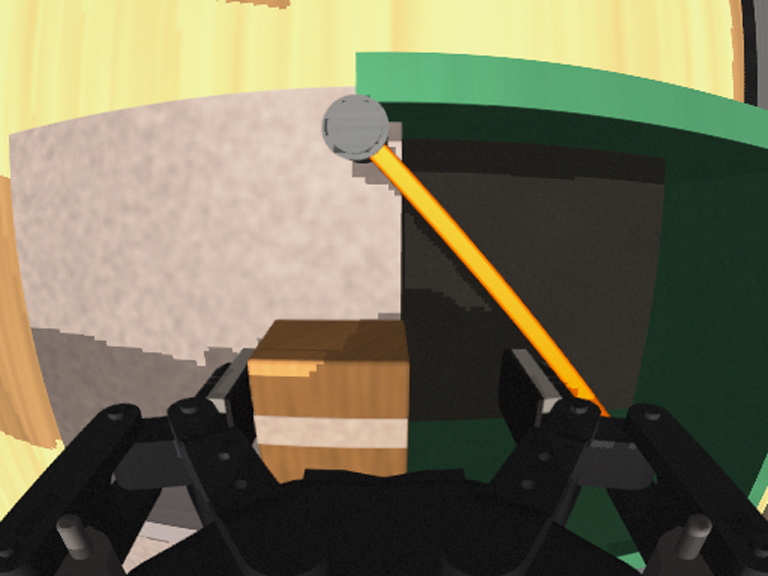

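View pics/scene_5.png

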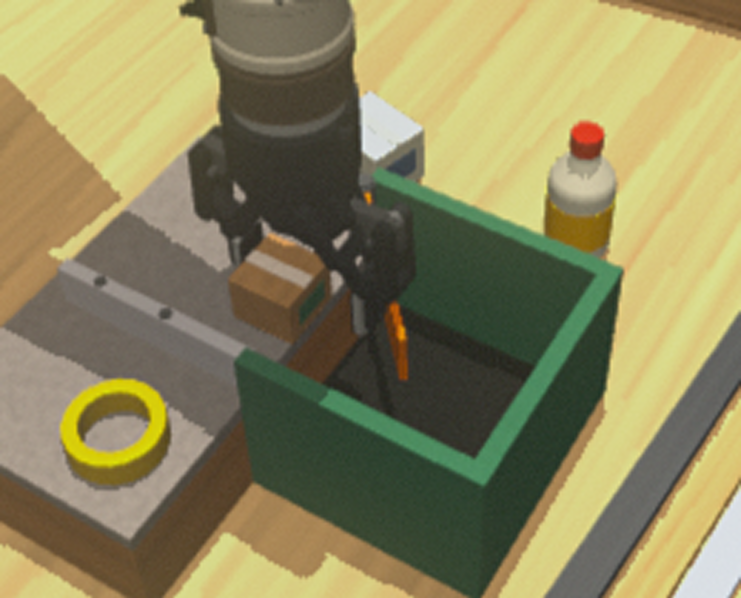

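View pics/side_5.png

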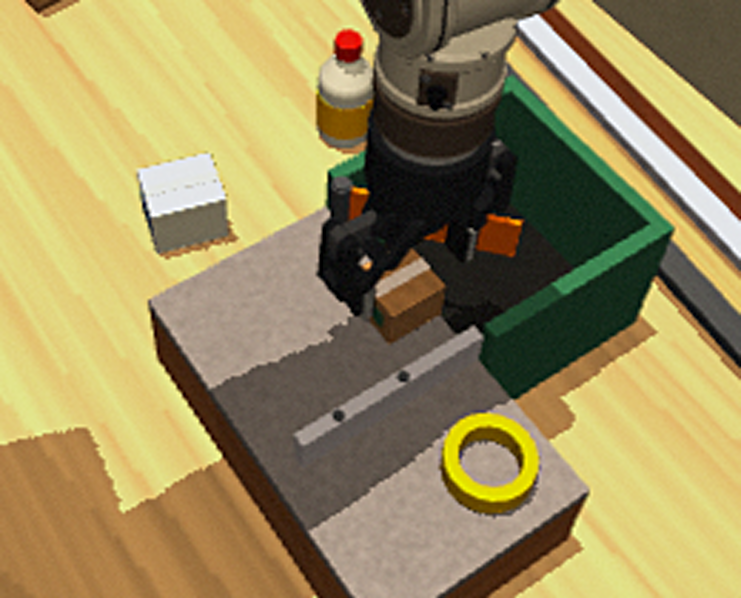

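```bash
python3 - <<'E'
from w import *
o=bot.get_obs(); s=np.array([.5638,-.056,.008])
for th in (.6,.7,.75,.8):
    P=np.array([[r*np.sin(th),.067-r*np.cos(th),.122] for r in (.02,.06,.1)])
    print(th,(wproj(o,S2W(s,P))*1.5).round(0).tolist())
for xc in (-16,-12,-8): print(xc,(wproj(o,S2W(s,np.array([[xc/1e3+.0225,-.0127+.0225,.116],[xc/1e3-.0225,-.0127+.0225,.116]])))*1.5).round(0).tolist())
E
```

```text
0.6 [[402.0, 205.0], [491.0, 339.0], [554.0, 442.0]]
0.7 [[409.0, 200.0], [510.0, 325.0], [582.0, 423.0]]
0.75 [[413.0, 197.0], [519.0, 318.0], [596.0, 412.0]]
0.8 [[416.0, 194.0], [528.0, 310.0], [609.0, 400.0]]
-16 [[382.0, 359.0], [219.0, 356.0]]
-12 [[397.0, 359.0], [233.0, 357.0]]
-8 [[412.0, 359.0], [246.0, 357.0]]
```

Request:
send_rows:
  targets:
    - [[0.5, 0, 0, 0, 7.8], [1.0, 0, 0, 0, 7.8], [1.4, 0, 0, 0, 7.8], [1.8, 0, 0, 0, 7.8], [2.2, 0, 0, 0, 7.8], [2.6, 0, 0, 0, 7.8], [2.8, 0, 0, 0, 7.8], [2.8, 0, 0, 0, 7.8]]

```text
clock: 7.78
eef_pos: [0.5981, -0.0642, 0.0813]
tool_rot: [0.705, 0.71, 0.0, 0.0]
ft_force: [0.3, 0.1, -0.0]
grip_width: 0.0777
```

```bash
python3 look.py 6
```

```text
7.925 [ 0.5976 -0.0642  0.0814] [ 0.47 -1.03 -0.14] 0.07808723237215162 [1.    0.007]
```

```bash
sleep 0.5
```

```text
(no output)
```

View pics/wrist_6.png

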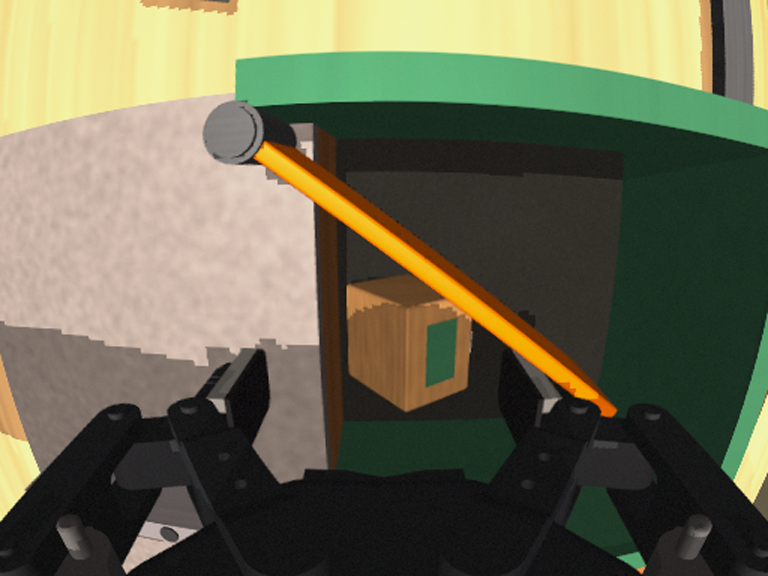

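View pics/scene_6.png

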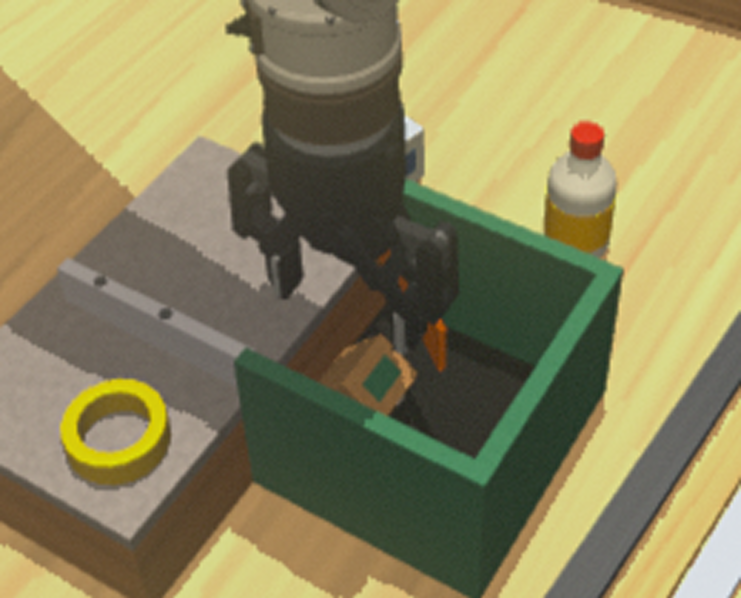

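View pics/side_6.png

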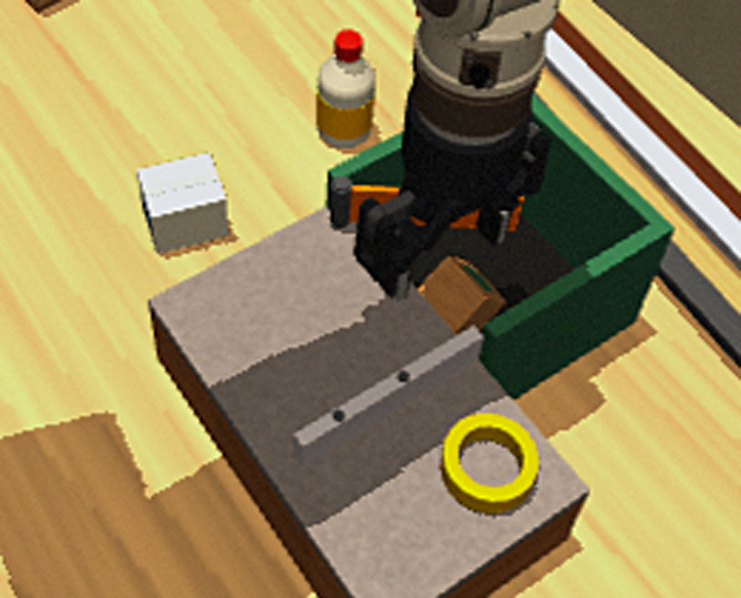

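Request:
send_rows:
  targets:
    - [[0, 0, 0, 0, 7.8], [0, 0, 0, 0, 7.8], [0, 0, 0, 0, 7.8]]

```text
clock: 8.3
eef_pos: [0.5974, -0.0641, 0.0814]
tool_rot: [0.705, 0.71, 0.0, 0.0]
ft_force: [-0.5, -0.0, 0.2]
grip_width: 0.0783
```

```bash
python3 look.py 7 wrist scene
```

```text
8.4 [ 0.5974 -0.0641  0.0814] [-0.35 -0.27  0.28] 0.07775880516357081 [1.    0.007]
```

```bash
sleep 0.5
```

```text
(no output)
```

View pics/wrist_7.png

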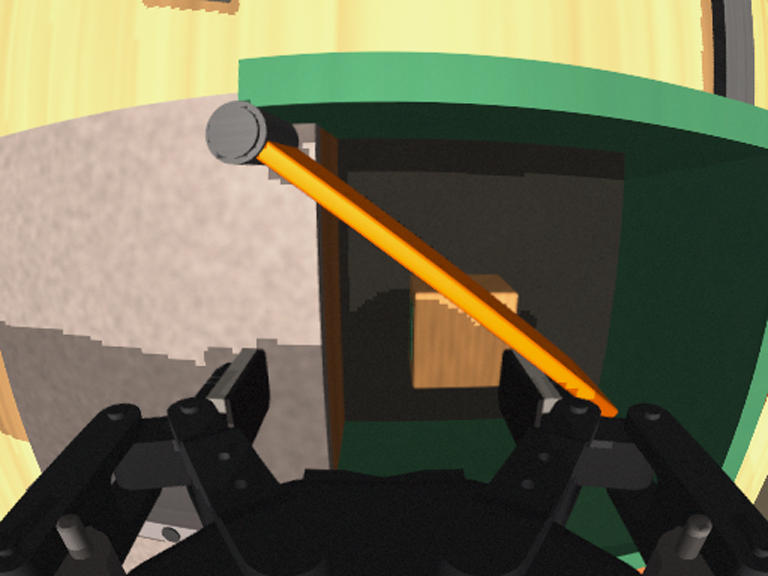

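View pics/scene_7.png

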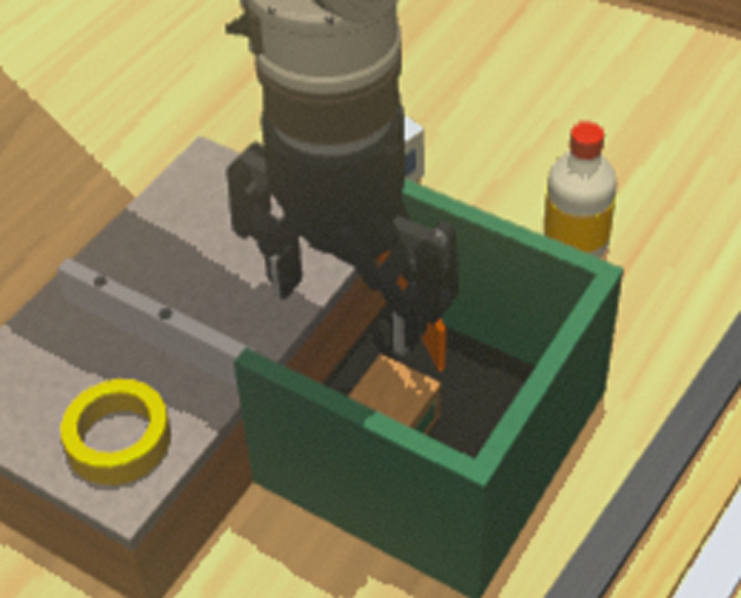

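Request:
send_rows:
  targets:
    - [[-1.2, 0, 0, 0, 7.8], [-2.4, 0, 0, 0, 7.8], [-3.6, 0, 0, 0, 7.8], [-4.8, 0, 0, 0, 7.8], [-6, 0, 0, 0, 7.8], [-7.2, 0, 0, 0, 7.8], [-8.4, 0, 0, 0, 7.8], [-9.6, 0, 0, 0, 7.8], [-10.8, 0, 0, 0, 7.8], [-12, 0, 0, 0, 7.8], [-12, 0, 0, 0, 7.8], [-12, 0, 0, 0, 7.8]]

```text
clock: 9.9
eef_pos: [0.4779, -0.0641, 0.0815]
tool_rot: [0.705, 0.71, 0.0, 0.0]
ft_force: [-0.7, -0.7, 0.6]
grip_width: 0.0778
```

```bash
python3 look.py 8
```

```text
10.05 [ 0.4779 -0.0641  0.0814] [0.03 0.23 0.12] 0.07815922184215068 [1.    0.007]
```

```bash
sleep 0.5
```

```text
(no output)
```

View pics/wrist_8.png

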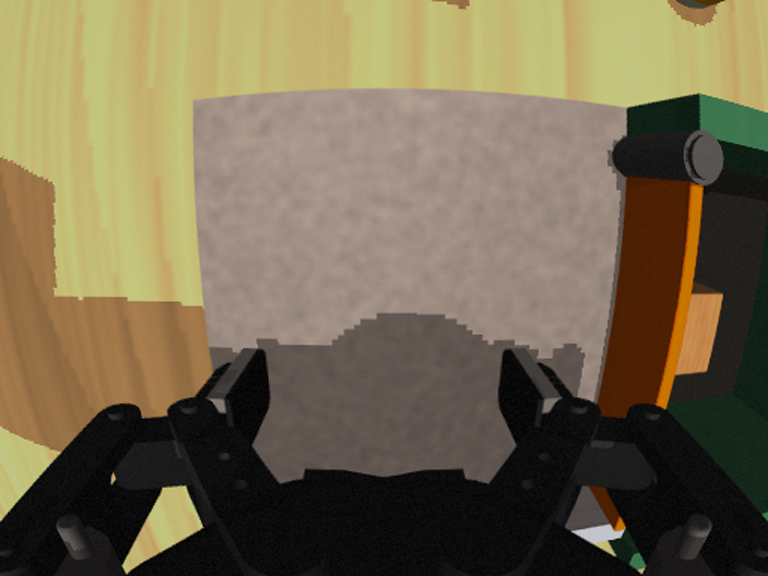

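View pics/scene_8.png

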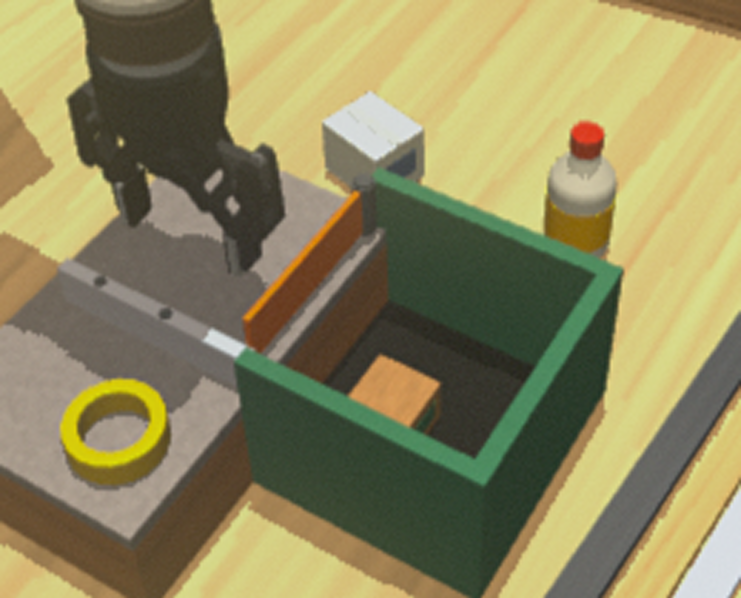

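Flap is shut, and the carton rests in the bin. I'll lift the arm clear, then check the bystanders.

Request:
send_rows:
  targets:
    - [[0, 0, 4, 0, 7.8], [0, 0, 8, 0, 7.8], [0, 0, 12, 0, 7.8], [-3, 0, 14, 0, 7.8], [-6, 0, 14, 0, 7.8], [-6, 0, 14, 0, 7.8], [-6, 0, 14, 0, 7.8], [-6, 0, 14, 0, 7.8]]

```text
clock: 11.05
eef_pos: [0.4181, -0.0641, 0.2211]
tool_rot: [0.705, 0.71, 0.0, 0.0]
ft_force: [1.1, 0.1, 1.1]
grip_width: 0.0782
```

```bash
python3 look.py 9 scene side; python3 - <<'E'
from workcell import vision,bot
import cv2,numpy as np
for c in ['scene','side']:
    a=cv2.imread(f'pics/{c}0.png'); b=cv2.imread(f'pics/{c}_9raw.png')
    for t in ["tape_center","white_carton_center","glue_center","carton_center","flap_edge"]:
        print(c,t,[(d['score'],d['uv']) for d in vision.boxes_of(t,c)][:2])
o=bot.get_obs(); print(o['clock'],o['joint_vel'].round(4))
E
```

```text
11.15 [ 0.4178 -0.0641  0.221 ] [ 0.84 -0.08 -0.16] 0.07842809292914883 [1.    0.007]
scene tape_center [(0.73, [150.0, 298.2]), (0.53, [208.7, 266.0])]
scene white_carton_center [(0.73, [241.5, 187.8])]
scene glue_center [(0.93, [315.1, 206.1])]
scene carton_center [(0.83, [252.1, 280.6]), (0.47, [209.6, 268.7])]
scene flap_edge [(0.88, [220.0, 235.3])]
side tape_center []
side white_carton_center [(0.54, [222.0, 220.1])]
side glue_center [(0.89, [272.0, 168.1])]
side carton_center [(0.55, [318.7, 241.7])]
side flap_edge [(0.93, [287.0, 232.5])]
11.65 [ 0.0004 -0.0005  0.0013  0.0001  0.002  -0.0005]
```

```bash
sleep 0.5
```

```text
(no output)
```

View pics/scene_9.png

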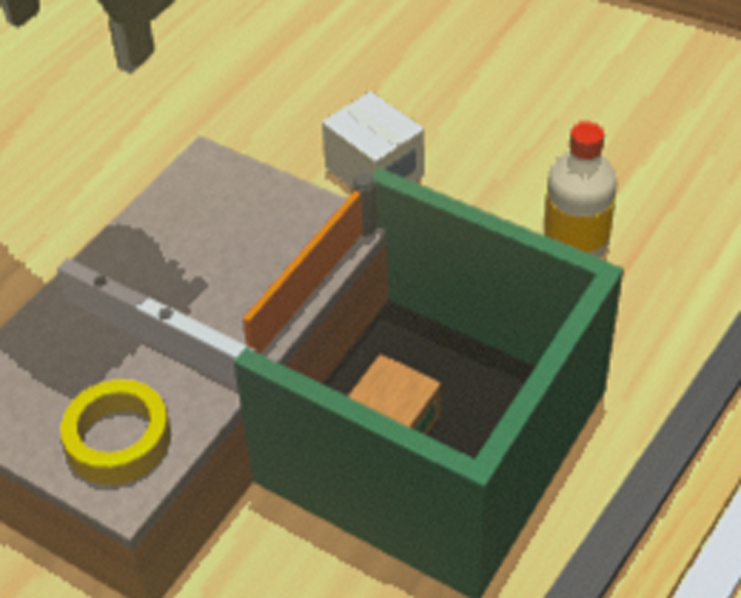

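View pics/side_9.png

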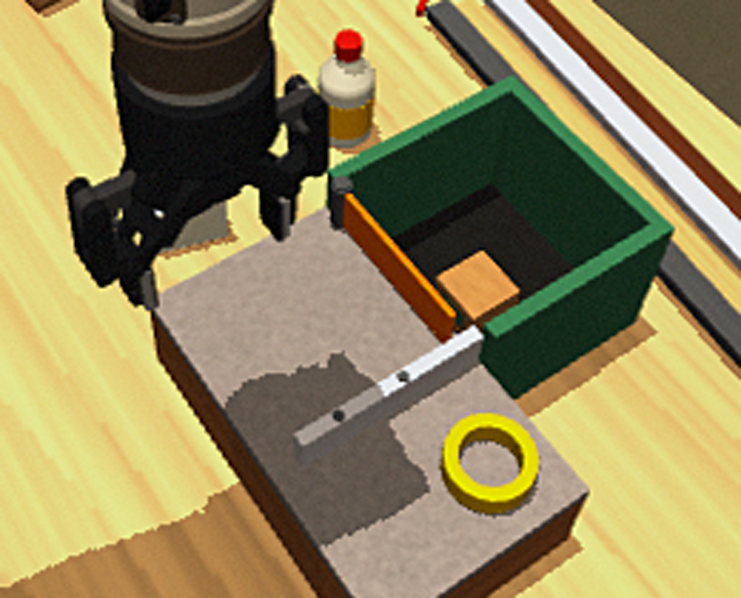

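```bash
python3 -c "
from workcell import bot
print(bot.job_done())"
```

```text
the job is handed in; nothing more can be done
None
```

The brown carton is lying in the green bin, the flap is shut, and I handed the job in at about 11.7 s of the 38 s allowed. No verdict came back.

**What I did:** I lowered the open gripper with one finger between the carton and the hinge post and the other finger behind the carton. Moving forward, the front finger swung the flap open and held it while the rear finger pushed the carton over the step. I then backed both fingers out along the ledge, the flap closed behind them, and I lifted clear.

**Last checks:**
- **Flap while open:** fitted at about 0.75 rad in the wrist picture with the carton centre still about 9 mm short of the doorway. The pictures show the carton well clear of the flap before the push and after the drop. I could not measure the finger, flap or carton contact forces themselves.
- **Carton and flap at the end:** the carton sits in the bin on one of its side faces. It is in the same place in the last two scene pictures, about 1 s apart, and the flap looks flush shut.
- **Bystanders:** by eye, the tape roll, white carton and glue bottle are where they stood. In the last side picture the gripper hides most of the white carton, so that one rests on the scene view.

**Disagreements:**
- The detector put the tape roll 14 px lower in the last scene picture than at the start, and missed it in the side view. Compared by eye, the tape has not moved in either picture.
- In the side view it put the white carton, which was mostly hidden by the gripper there, about 13 px from its first reading.
- The wrist and fixed cameras differed by about 2 to 4 mm on where the station is. I used the average.

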